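# Tip up and pluck the blue crimp die

## Task

For the next job we need the blue-banded die: press the orange lever of its pocket down until it snaps fully home and the bar stands tipped up, without forcing the lever past its stop. Then pluck the blue die out, and lay it gently, not dropped, flat in the red bin with its blue band upwards. Leave the other two dies down in their pockets and leave the bottle and screwdriver alone.

Things in the scene. Friction and masses are not known exactly. Their poses are not given: they have to be found in the camera images.
- tray: Fixed grey pocket tray, block x = -27 to 148, y = -103 to 103 mm, top 74 mm above the table. Origin: at table height under the levers' hinge line (46 mm up), middle pocket; x points away from the robot along the pockets. Three pockets 22 mm wide at y = +62, 0, -62, each holding a die bar (x = 12 to 132, underside 50 mm up) flush with the top, sides out of reach, on a 12 mm wide see-saw lifter.
- blue_die: Crimp die bar with a blue band on its upper half: plain steel bar 120 mm long (x) x 18 wide (y) x 24 high (z), about 0.3 kg. Origin: centre of its underside. In its pocket x points away from the robot; which pocket varies. With its lever home it slopes 0.45 rad, far (+x) end up, the far half clear above the tray; a low heel stops it sliding back.
- yellow_die: Crimp die bar with a yellow band on its upper half: plain steel bar 120 mm long (x) x 18 wide (y) x 24 high (z), about 0.3 kg. Origin: centre of its underside. Not wanted; must stay in its pocket.
- green_die: Crimp die bar with a green band on its upper half: plain steel bar 120 mm long (x) x 18 wide (y) x 24 high (z), about 0.3 kg. Origin: centre of its underside. Not wanted; must stay in its pocket.
- lever0 (a joint): Hinge angle of the left (tray +y) pocket's lifter, rad: 0 = level, bar down in the pocket; 0.45 = end stop, pad down, bar's far end up. An over-centre spring resists at first (some 12 N at the pad) and lets it fall back if released short of about 0.35; beyond that it snaps home into its end detent and stays.
- lever0_pad (a point): Centre of the top face of the orange press pad (36 x 32 mm) of the left (tray +y) pocket's lever; 75 mm to the robot's side of the hinge line, 54 mm above the table when the lever is level, about 28 mm when it is fully home.
- lever1 (a joint): Hinge angle of the middle pocket's lifter, rad: 0 = level, bar down in the pocket; 0.45 = end stop, pad down, bar's far end up. An over-centre spring resists at first (some 12 N at the pad) and lets it fall back if released short of about 0.35; beyond that it snaps home into its end detent and stays.
- lever1_pad (a point): Centre of the top face of the orange press pad (36 x 32 mm) of the middle pocket's lever; 75 mm to the robot's side of the hinge line, 54 mm above the table when the lever is level, about 28 mm when it is fully home.
- lever2 (a joint): Hinge angle of the right (tray -y) pocket's lifter, rad: 0 = level, bar down in the pocket; 0.45 = end stop, pad down, bar's far end up. An over-centre spring resists at first (some 12 N at the pad) and lets it fall back if released short of about 0.35; beyond that it snaps home into its end detent and stays.
- lever2_pad (a point): Centre of the top face of the orange press pad (36 x 32 mm) of the right (tray -y) pocket's lever; 75 mm to the robot's side of the hinge line, 54 mm above the table when the lever is level, about 28 mm when it is fully home.
- red_bin: Fixed open red bin, outside 200 (x) x 150 (y) x 45 mm high, walls and floor 4 mm (inside 192 x 142 mm). Origin: centre of its underside on the table.
- oil_bottle: Yellow oil bottle with red cap, 48 mm diameter, 120 mm tall, standing loose. Origin: centre of its underside. Bystander.
- screwdriver: Loose screwdriver lying on the bench, about 0.2 m long, along its x. Bystander.
Not all that is in view belongs to the job. What is shaped like the blue_die but black or pink is not meant.

How it is judged:
On the way:
1. the lever under the blue die is home in its detent and the blue die stands tipped up on it (value of joint any of lever0, lever1, lever2 above 0.42 rad and angle between blue_die's own x axis and vertical below 1.2 rad), for 0.3 s.
At the end, for the whole second after the job is handed in: The blue die lies still (under 20 mm/s) inside the red bin on its floor (underside less than 10 mm above the table), flat with its blue band up (within 0.1 rad); the yellow and green dies are within 10 mm of where they lay in their pockets (x of blue_die in the frame of red_bin between -0.09 and 0.09 m and y of blue_die in the frame of red_bin between -0.065 and 0.065 m and z of blue_die in the frame of red_bin below 0.01 m and angle between blue_die's own z axis and vertical below 0.1 rad and linear speed of blue_die below 0.02 m/s and distance of each of yellow_die, green_die from where it was at the start of the episode below 0.01 m); the robot touches nothing.
It fails at once if a yellow or green die moved by more than 10 mm (distance of any of yellow_die, green_die from where it was at the start of the episode above 0.01 m).
It fails at once if the tray or a lever pushed with more than 45 N (contact force between any of the fingers, the arm and tray above 45 N).
It fails at once if the blue die dropped: moving faster than 0.45 m/s (a fall of about 10 mm) with no finger on it (contact force between the fingers and blue_die below 0.05 N and linear speed of blue_die above 0.45 m/s).
It fails at once if the bottle or the screwdriver moved by more than 20 mm (distance of any of oil_bottle, screwdriver from where it was at the start of the episode above 0.02 m).
It also fails if it takes over 58 s, if anything falls off the work surface, if the arm or the gripper's body presses on something with over 40 N, if the wrist force passes 120 N, or if a joint passes its speed limit or range.

## Robot

A 6-joint arm with a two-finger parallel gripper is mounted at the origin on the work surface. World frame = base frame: x ahead of the robot, y to its left, z up, the work surface at z = 0. Lengths are in m, angles in rad, forces in N, time in s.
With the tool pointing down it reaches from about 0.3 to 0.875 m from the base axis. Payload 6.4 kg.
Tool frame: the origin (TCP) lies on the front face of the gripper's body, between the roots of the fingers; the fingertips stand 73 mm ahead of it and the grasp point (between the pads) lies ctrl.pinch_z ahead of it (ctrl.pinch_z is the distance from the TCP to the grasp point, in m); z points along the fingers, x is the direction in which the jaws open and shut, and the axes are right-handed (so a half turn about z gives the same grasp; the last joint's range is limited). The gripper opens to 85 mm and grips with 20 to 120 N. Pads are 22 mm wide; open, the fingers measure 114 mm over their backs; the gripper's body (76 mm by 85 mm) begins 54 mm behind the grasp point. The pads swing forward as they close: fully open they stand 13 mm farther back than shut.
Start: joints at [-1.492, 0.181, 1.607, -0, 1.354, -0.206], TCP at [0.162, -0.552, 0.304] pointing down, gripper open.
Joint ranges: [-2.99, 2.99], [-0.89, 2.07], [0.3, 2.58], [-1.14, 4.28], [0, 2.63], [-3.12, 3.12]. Speed limits (rad/s): [2.57, 2.57, 3.01, 3.14, 3.14, 3.14].

## Interface

Orientations are given as a unit quaternion [w, x, y, z].
In Python, from bench import ctrl gives the robot as it stands.
- The arm moves only by the tool move_arm, never from a script. Its argument "rows" is text: rows parted by semicolons, each of 7 numbers parted by spaces: the shift along the tool's x, y, z in cm, then the turn, a rotation vector about the tool's x, y, z in degrees, then the opening, from 0 (shut) to 1 (fully open). In form: x y z rx ry rz grip; .... A call has 1 to 20 rows; each row shifts and turns the commanded pose from where the row before left it, along the tool's axes as they then stand; what a row does not reach is not made up. A row lasts 1/10 s, in which the tool goes at most 50 mm and 8.59 degrees, less where a joint would pass 70% of its speed; a pose out of reach is approached as far as the arm can. A call with a gripper value outside its range is refused whole. The fingers move at their own pace and stop on an object; the grip force is fixed at half the most. Time passes only in rows, so rows that do not move let the fingers close. It gives the time, the measured TCP pose, the force and the opening at its end, in the units of the state.
- ctrl.get_obs(): the state, without advancing time (a new reading comes with each control period).
- ctrl.camera(name): name is "scene" or "top" or "wrist"; returns a dict with "color" (420x560x3 uint8, blue, green, red), "fx", "fy", "cx", "cy" (pixels), "k1" (the pictures are not rectified: a ray, as slopes to the right and down, at radius r is drawn at 1 + k1 r^2 times it, then the intrinsics apply), "rvec" (rotation vector, rad) and "tvec" (3), from world to camera coordinates, as OpenCV has them. Camera axes: x right, y down, z forward; pixel columns grow to the right and rows downward; lengths in m; the calibration is good to about 2 mm. A picture is of the moment at which its call begins. There is no depth.
- ctrl.hand_in(): hands the job in, once; it reports no verdict.
Trained networks look in the newest picture that a camera, given by its name, has taken for a name from the list of things; names that differ only in an ending like _2 or _b are one class to them, and where a whole thing is asked for, a point or a joint stands for the part that bears it (a point fixed in the world has none). Each returns a list of dicts, best first, with "confidence" (0 to 1); they miss things now and then, are a little off and sometimes report something else, mostly with a low value. They report only what shows in the picture. A call takes as long as a camera call. They do not tell look-alikes from the thing itself.
- ctrl.look_for(camera, query): "bbox" ([left, top, right, bottom] in pixels, round what is visible of it).
- ctrl.trace(camera, query): "region" (420x560 bool, what is visible of it) and "bbox" ([left, top, right, bottom] in pixels, round what is visible of it).
The state is a dict: "time_s": time; "q": joint angles; "dq": joint speeds; "joint_efforts": joint torques, N m; "eef_pos": TCP position; "eef_rot": TCP orientation; "wrist_force": force on the tool from outside, world axes, zero at the start; "torque": the same for the moment, N m; "opening": opening from 0.0 (shut) to 1.0 (fully open).
Only numpy, scipy, OpenCV 4.12 (cv2) and the standard library are available. Lean on these libraries where they do the work, as an engineer would, in place of code of your own. Each camera call takes 0.05 s, during which the arm holds its last target.

## Working session

There is one attempt and no reset: what is moved stays moved. The work goes in short steps, Python scripts to look and compute and a tool call to move; the robot and the scene stay as the last step left them, time stands still between calls to the robot, and variables do not carry over. Pictures are saved under pics/ and viewed, and the job is handed in when it is done.

Besides the shell and the picture viewer there is one more tool, called after ">>>" as a command line: name --argument value ..., lists and objects as JSON in quotes. move_arm: Moves the arm, as the interface text tells. Its arguments: {"type":"object","properties":{"rows":{"type":"string"}},"required":["rows"]}

```bash
ls; mkdir -p pics; python3 - <<'E'
from bench import ctrl
import cv2
print(ctrl.pinch_z); o=ctrl.get_obs(); print({k:(v if not hasattr(v,'round') else v) for k,v in o.items()})
for n in ("scene","top"):
    c=ctrl.camera(n); cv2.imwrite(f"pics/{n}0.png",c["color"]); print(n,{k:v for k,v in c.items() if k!="color"})
    for q in ("blue_die","yellow_die","green_die","lever0_pad","red_bin","oil_bottle","screwdriver","tray"):
        print(q,[( [round(float(z)) for z in r["bbox"]],round(r["confidence"],2)) for r in ctrl.look_for(n,q)])
E
```

```text
pics
0.0539
{'time_s': 0.0, 'q': array([-1.49230372e+00,  1.81523568e-01,  1.60801320e+00, -1.14202959e-05,
        1.35378357e+00, -2.06272630e-01]), 'dq': array([-4.39162260e-04, -1.24508887e-03,  1.27181245e-04, -5.81257122e-04,
        1.54903521e-03,  8.85392057e-05]), 'joint_efforts': array([ 2.71974869e-06, -4.44868898e+01, -3.51337373e+01, -4.50720881e-04,
        9.00714513e-03,  1.71938274e-05]), 'eef_pos': array([ 0.16153104, -0.55140049,  0.30299135]), 'eef_rot': array([-6.44898866e-04,  8.00291687e-01, -5.99610265e-01, -5.74768669e-04]), 'wrist_force': array([-0.15487175, -0.45216693, -1.59915755]), 'torque': array([0.01204284, 0.00416829, 0.03673095]), 'opening': 1.0026960864927907}
scene {'fx': 451.17129750394304, 'fy': 451.17129750394304, 'cx': 278.105728553419, 'cy': 211.98716368582916, 'k1': -0.07716769028042306, 'rvec': array([ 1.75416693,  1.89786101, -0.69595736]), 'tvec': array([ 0.08195383, -0.38067387,  1.42924143])}
blue_die [([211, 208, 237, 253], 0.88), ([102, 270, 155, 299], 0.82), ([229, 147, 268, 176], 0.67), ([177, 292, 217, 351], 0.55), ([133, 207, 148
[... 497 characters left out ...]
, 'cy': 211.02639725731626, 'k1': -0.03850463732296546, 'rvec': array([ 2.04832815, -2.19324722,  0.22806638]), 'tvec': array([-0.00937931,  0.56498983,  1.09691692])}
blue_die [([314, 293, 344, 344], 0.98), ([399, 168, 436, 218], 0.97), ([320, 83, 339, 134], 0.89), ([380, 122, 430, 144], 0.61), ([338, 219, 353, 268], 0.59)]
yellow_die [([344, 165, 364, 225], 0.95), ([304, 213, 326, 260], 0.62)]
green_die [([288, 158, 304, 210], 0.87), ([137, 120, 152, 197], 0.67)]
lever0_pad [([276, 211, 296, 259], 0.78)]
red_bin [([102, 188, 200, 309], 0.83)]
oil_bottle [([222, 124, 246, 154], 0.91)]
screwdriver [([139, 119, 150, 197], 0.69)]
tray [([270, 144, 378, 268], 0.7), ([345, 164, 362, 223], 0.69)]
```

View pics/scene0.png

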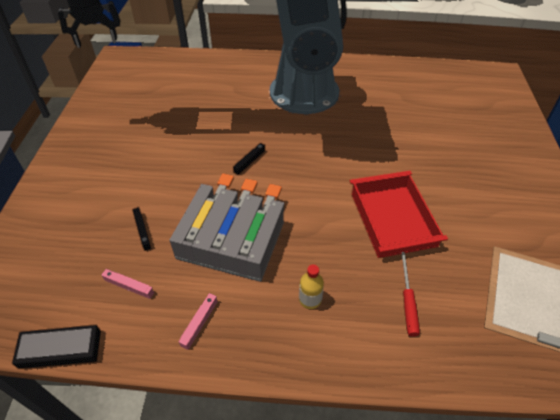

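View pics/top0.png

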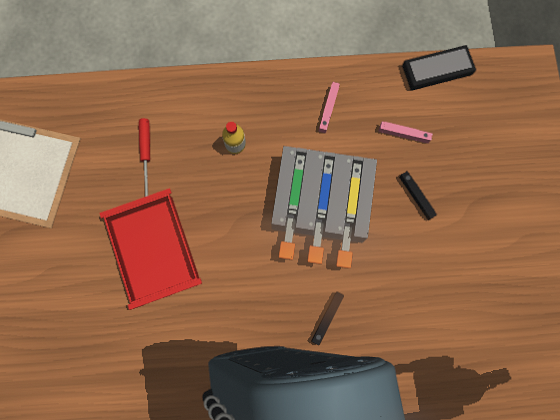

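Scene shows the tray at the top camera's (325,190), with pockets left to right green (297,185), blue (325,186) and yellow (354,190). Candidates for the blue die:
- The blue bar in the middle pocket, (325,186).
- Black bars at (418,195) and (327,318).
- Pink bars at (329,107) and (405,132).

I choose the blue bar in the middle pocket, and check it in a crop.

```bash
python3 - <<'E'
import cv2
a=cv2.imread("pics/top0.png")
cv2.imwrite("pics/crop_tray.png",cv2.resize(a[135:275,260:390],None,fx=4.2,fy=4.2,interpolation=cv2.INTER_CUBIC))
cv2.imwrite("pics/crop_bin.png",cv2.resize(a[180:315,90:210],None,fx=4.2,fy=4.2,interpolation=cv2.INTER_CUBIC))
b=cv2.imread("pics/scene0.png")
cv2.imwrite("pics/crop_s.png",cv2.resize(b[165:285,160:300],None,fx=5,fy=5,interpolation=cv2.INTER_CUBIC))
E
```

```text
(no output)
```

View pics/crop_tray.png

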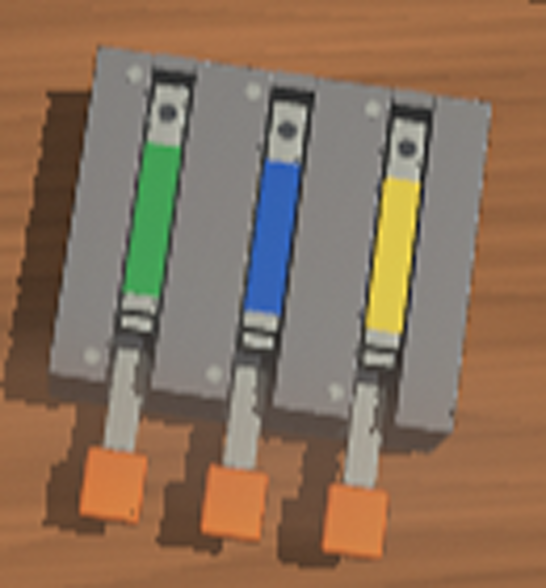

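View pics/crop_bin.png

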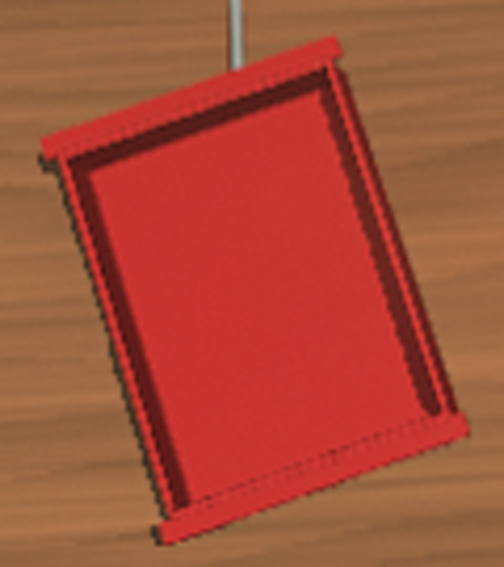

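View pics/crop_s.png

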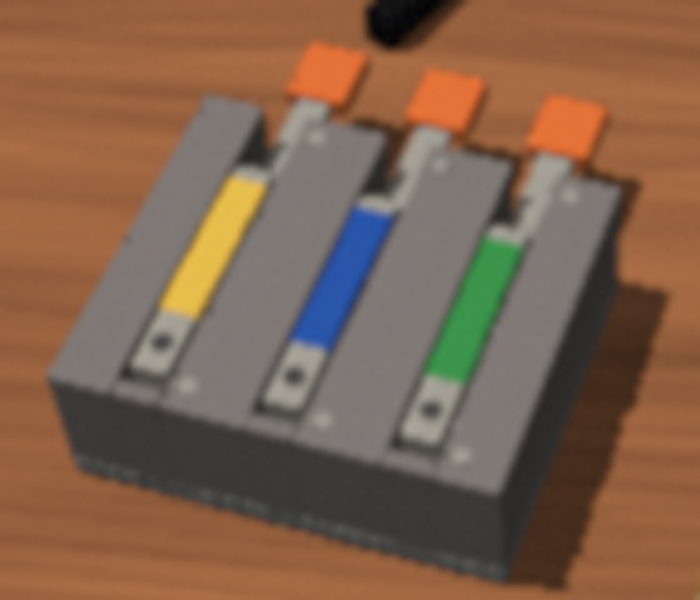

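```bash
cat > h.py <<'E'
import numpy as np, cv2
from bench import ctrl
def proj(c,P):
    R,_=cv2.Rodrigues(np.array(c["rvec"])); p=np.asarray(P,float)@R.T+np.array(c["tvec"])
    u=p[:,:2]/p[:,2:]; r2=(u**2).sum(1,keepdims=True); u=u*(1+c["k1"]*r2)
    return u*[c["fx"],c["fy"]]+[c["cx"],c["cy"]]
def tf(s,P):
    P=np.asarray(P,float); co,si=np.cos(s[2]),np.sin(s[2])
    return np.c_[s[0]+co*P[:,0]-si*P[:,1], s[1]+si*P[:,0]+co*P[:,1], P[:,2]]
E
python3 - <<'E'
from h import *
from scipy.optimize import least_squares
ct=ctrl.camera("top"); cs=ctrl.camera("scene")
F=.148;N=-.027;Y=.103;T=.074
pt=[(F,Y,T),(F,-Y,T),(N,Y,T),(-.075,.062,.054),(-.075,0,.054),(-.075,-.062,.054)]
it=np.array([(97,45),(490,103),(50,372),(114,486),(234,503),(355,521)])/4.2+[260,135]
ps=[(N,-Y,T),(F,-Y,T),(F,Y,T),(N,Y,T),(-.075,-.062,.054),(-.075,0,.054),(-.075,.062,.054)]
is_=np.array([(207,97),(50,378),(500,492),(620,187),(328,73),(447,100),(567,127)])/5+[160,165]
f=lambda s:np.r_[(proj(ct,tf(s,pt))-it).ravel(),(proj(cs,tf(s,ps))-is_).ravel()]
r=least_squares(f,[.5,-.1,-.1],loss='soft_l1'); print("tray",r.x); print(f(r.x).reshape(-1,2).round(1).tolist())
B=[(.1,.075,.045),(.1,-.075,.045),(-.1,.075,.045),(-.1,-.075,.045)]
# top crop outer rim corners
ib=np.array([(42,145),(338,38),(160,540),(467,428)])/4.2+[90,180]
g=lambda s:(proj(ct,tf(s,B))-ib).ravel()
rb=least_squares(g,[.45,.25,.3]); print("bin",rb.x); print(g(rb.x).reshape(-1,2).round(1).tolist())
im=cs["color"].copy()
for p in proj(cs,tf(rb.x,B)): cv2.circle(im,tuple(int(round(v)) for v in p),2,(255,255,0),-1)
for p in proj(cs,tf(r.x,ps)): cv2.circle(im,tuple(int(round(v)) for v in p),1,(255,0,255),-1)
cv2.imwrite("pics/ov1.png",cv2.resize(im[160:280,160:460],None,fx=2.6,fy=2.6))
E
```

```text
tray [ 0.53770174 -0.13256031 -0.21506744]
[[-0.8, -0.1], [-0.5, -0.5], [-1.6, 0.3], [-1.0, -0.5], [-0.8, -0.3], [-0.7, -0.3], [-0.7, -1.0], [-1.5, -0.5], [-0.5, 0.1], [-0.3, -0.3], [-0.8, -0.6], [-0.8, -0.8], [-0.5, -0.9]]
bin [0.50356567 0.23560587 0.28046247]
[[3.4, 2.1], [-1.6, 4.7], [2.0, -4.3], [-3.7, -1.9]]
```

View pics/ov1.png

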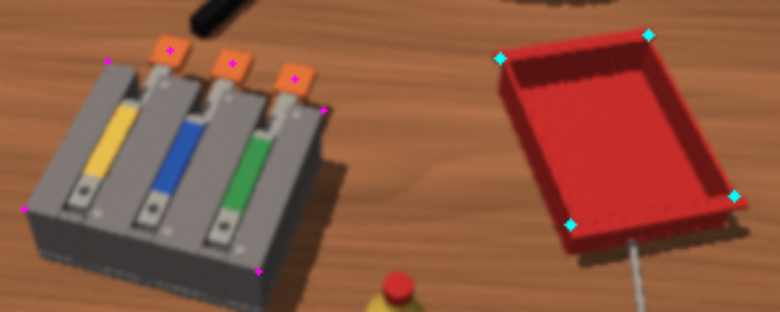

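The crops show green, blue and yellow left to right, with the blue bar in the middle pocket under lever1. The fitted corners match the picture within about 1 px. First I turn the tool square to the tray and shut the fingers.

```bash
cat >> h.py <<'E'
from scipy.spatial.transform import Rotation as Ro
TRAY=np.array([.5377,-.1326,-.2151]); BIN=np.array([.5036,.2356,.2805])
def pose():
    o=ctrl.get_obs(); q=o["eef_rot"]; return np.array(o["eef_pos"]),Ro.from_quat([q[1],q[2],q[3],q[0]]),o
def Rt(yaw,tilt=0):
    # frame yaw; tool x = -y, tool y = -x, z down; tilt: rotate about frame -y (far end up bar)
    return Ro.from_euler('z',yaw)*Ro.from_euler('y',-tilt)*Ro.from_matrix(np.array([[0,-1,0],[-1,0,0],[0,0,-1]]).T)
def delta(p,R):
    p0,R0,o=pose(); print("shift cm",(R0.inv().apply(np.array(p)-p0)*100).round(2),"rot deg",(R0.inv()*R).as_rotvec(degrees=True).round(2),
      "F",np.array(o["wrist_force"]).round(1),"open",round(o["opening"],3),"t",round(o["time_s"],2),"tcp",p0.round(4))
E
python3 - <<'E'
from h import *
P=tf(TRAY,[(-.075,0,.25)])[0]; print(P); delta(P,Rt(TRAY[2]))
E
```

```text
[ 0.46442837 -0.11659162  0.25      ]
shift cm [-33.27 -41.3    5.39] rot deg [-0.   -0.   28.64] F [ 0.   0.1 -0.1] open 0.999 t 1.0 tcp [ 0.1616 -0.5519  0.3039]
```

>>> move_arm --rows "0 0 0 0 0 7 0;0 0 0 0 0 7 0;0 0 0 0 0 7 0;0 0 0 0 0 7 0"

```text
time_s: 1.4
eef_pos: [0.1616, -0.5518, 0.3039]
eef_rot: [-0.0, -0.63, 0.777, -0.0]
wrist_force: [0.2, -0.0, 0.6]
opening: 0.329
```

```bash
python3 - <<'E'
from h import *
P=tf(TRAY,[(-.075,0,.20)])[0]; print(P); delta(P,Rt(TRAY[2]))
E
```

```text
[ 0.46442837 -0.11659162  0.2       ]
shift cm [-48.86 -20.6   10.39] rot deg [-0.   -0.    0.35] F [ 0.2 -0.   0.6] open 0.329 t 1.4 tcp [ 0.1616 -0.5518  0.3039]
```

>>> move_arm --rows "-1 -0.4 0 0 0 0.3 0;-2 -0.8 0.3 0 0 0 0;-2.7 -1.2 0.6 0 0 0 0;-2.7 -1.2 0.6 0 0 0 0;-2.7 -1.2 0.6 0 0 0 0;-2.7 -1.2 0.6 0 0 0 0;-2.7 -1.2 0.6 0 0 0 0;-2.7 -1.2 0.6 0 0 0 0;-2.7 -1.2 0.6 0 0 0 0;-2.7 -1.2 0.6 0 0 0 0;-2.7 -1.2 0.6 0 0 0 0;-2.7 -1.2 0.6 0 0 0 0;-2.7 -1.1 0.6 0 0 0 0;-2.7 -1.1 0.6 0 0 0 0;-2.7 -1.1 0.6 0 0 0 0;-2.7 -1.1 0.6 0 0 0 0;-2.7 -1.1 0.6 0 0 0 0;-2.7 -0.7 0.6 0 0 0 0;-2 -0.2 0.5 0 0 0 0;-0.7 0 0 0 0 0 0"

```text
time_s: 3.4
eef_pos: [0.4545, -0.1118, 0.1992]
eef_rot: [-0.0, -0.631, 0.775, 0.001]
wrist_force: [-0.2, -0.1, -0.9]
opening: 0.001
```

```bash
python3 - <<'E'
from h import *
P=tf(TRAY,[(-.075,0,.20)])[0]; delta(P,Rt(TRAY[2]))
for n in("wrist","scene"):
    c=ctrl.camera(n); cv2.imwrite(f"pics/{n}1.png",c["color"])
    r=ctrl.trace(n,"lever1_pad"); print(n,[(x["bbox"],round(x["confidence"],2)) for x in r])
E
```

```text
shift cm [ 0.27 -1.07 -0.08] rot deg [0.09 0.05 0.64] F [-0.2 -0.1 -0.9] open 0.001 t 3.4 tcp [ 0.4545 -0.1118  0.1992]
wrist [([263.9, 76.5, 312.6, 226.9], 0.85)]
scene [([237.0, 177.2, 256.3, 206.0], 0.78), ([261.5, 186.5, 284.1, 212.5], 0.5)]
```

View pics/wrist1.png

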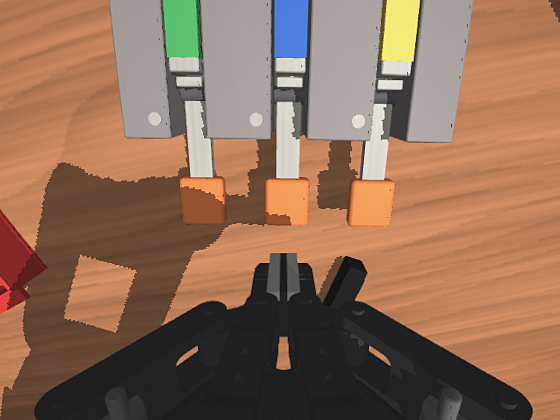

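View pics/scene1.png

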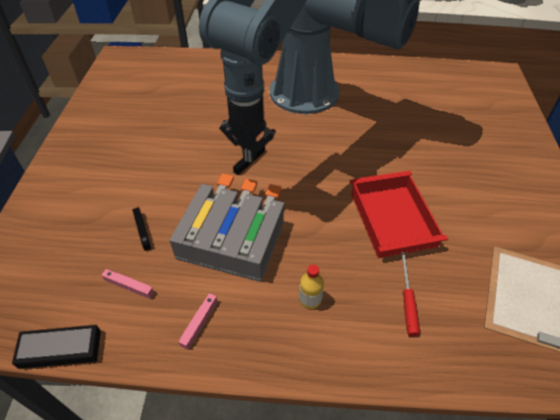

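The wrist view shows the shut fingers at (284,270), the three pads at (203,200), (287,201) and (371,202), and the blue bar in the middle pocket. I refine the tray pose from this view.

```bash
python3 - <<'E'
from h import *
from scipy.optimize import least_squares
c=ctrl.camera("wrist")
T=.074;N=-.027;Y=.103
P=[(-.075,.062,.054),(-.075,0,.054),(-.075,-.062,.054),(N,Y,T),(N,-Y,T)]
I=np.array([(203,201),(287,201.5),(371,202.5),(124,138),(452,142)])
f=lambda s:(proj(c,tf(s,P))-I).ravel()
print(f(TRAY).reshape(-1,2).round(1).tolist())
r=least_squares(f,TRAY,loss='soft_l1'); print(r.x,f(r.x).reshape(-1,2).round(1).tolist())
p0,R0,o=pose(); print("tip px",proj(c,[R0.apply([0,0,.073])+p0]))
E
```

```text
[[-4.6, 4.3], [-4.2, 4.4], [-4.1, 4.0], [-3.2, 4.6], [-6.7, 3.1]]
[ 0.53981253 -0.13650846 -0.21829751] [[-0.7, 0.3], [0.1, 0.6], [0.5, 0.5], [1.1, -0.6], [-1.0, -0.8]]
tip px [[283.66990447 267.65811867]]
```

```bash
sed -i 's/^TRAY=np.array(\[.*\]); BIN/TRAY=np.array([.5392,-.1356,-.2175]); BIN/' h.py; python3 - <<'E'
from h import *
P=tf(TRAY,[(-.075,0,.136)])[0]; delta(P,Rt(TRAY[2]))
E
```

```text
shift cm [ 0.2  -1.18  6.44] rot deg [-0.05 -0.03  0.49] F [-0.1 -0.4  0.5] open 0.0 t 3.65 tcp [ 0.4548 -0.1149  0.2004]
```

>>> move_arm --rows "0.1 -0.6 1.5 0 0 0.5 0;0.1 -0.6 1.5 0 0 0 0;0 0 0 0 0 0 0;0 0 0 0 0 0 0"

```text
time_s: 4.05
eef_pos: [0.4658, -0.1193, 0.1701]
eef_rot: [-0.0, -0.626, 0.78, 0.0]
wrist_force: [0.6, 0.0, 1.1]
opening: -0.002
```

```bash
python3 - <<'E'
from h import *
P=tf(TRAY,[(-.075,0,.136)])[0]; delta(P,Rt(TRAY[2]))
c=ctrl.camera("wrist"); im=c["color"]; 
T=.074;N=-.027;Y=.103
for s,col in((TRAY,(255,255,0)),(np.array([.5377,-.1326,-.2151]),(0,255,0)),(np.array([.5398,-.1365,-.2183]),(255,0,255))):
  for p in proj(c,tf(s,[(-.075,.062,.054),(-.075,0,.054),(-.075,-.062,.054),(N,Y,T),(N,-Y,T)])):
    cv2.drawMarker(im,tuple(int(round(v)) for v in p),col,0,9,1)
cv2.imwrite("pics/w2.png",im[:,:])
E
```

```text
shift cm [ 0.01 -0.03  3.41] rot deg [ 0.04  0.01 -0.07] F [0.6 0.  1.1] open -0.002 t 4.05 tcp [ 0.4658 -0.1193  0.1701]
```

View pics/w2.png

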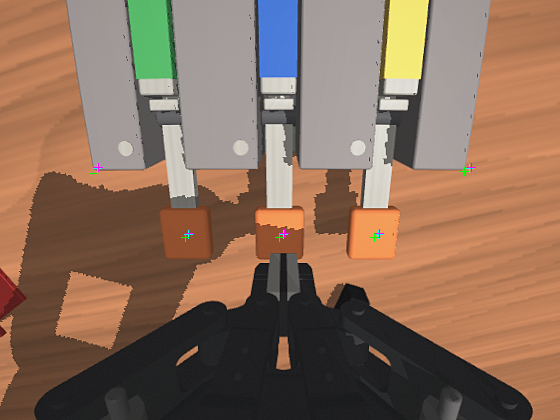

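```bash
python3 - <<'E'
from h import *
from scipy.optimize import least_squares
c=ctrl.camera("wrist")
T=.074;N=-.027;Y=.103
P=[(-.075,.062,.054),(-.075,0,.054),(-.075,-.062,.054),(N,Y,T),(N,-Y,T)]
I=np.array([(186,233.5),(280,233.5),(374,233.5),(94,169),(467,169)])
f=lambda s:(proj(c,tf(s,P))-I).ravel()
r=least_squares(f,TRAY,loss='soft_l1'); print(r.x,f(r.x).reshape(-1,2).round(1).tolist())
P=tf(r.x,[(-.075,0,.134)])[0]; delta(P,Rt(r.x[2]))
E
```

```text
[ 0.53981079 -0.13395213 -0.21900112] [[-0.3, 0.5], [0.4, 0.7], [1.0, 0.6], [0.0, -1.0], [-1.0, -0.7]]
shift cm [-0.16 -0.01  3.67] rot deg [-0.05 -0.02  0.03] F [ 0.3 -0.3  1.1] open -0.002 t 4.15 tcp [ 0.4662 -0.1192  0.1707]
```

>>> move_arm --rows "-0.1 0 1 0 0 0 0;0 0 1 0 0 0 0;0 0 1 0 0 0 0;0 0 0.5 0 0 0 0;0 0 0.2 0 0 0 0;0 0 0.2 0 0 0 0;0 0 0.2 0 0 0 0"

```text
time_s: 4.85
eef_pos: [0.4665, -0.1178, 0.1289]
eef_rot: [0.0, -0.626, 0.78, -0.0]
wrist_force: [0.7, 1.1, -0.3]
opening: -0.002
```

>>> move_arm --rows "0 0 0.2 0 0 0 0;0 0 0.2 0 0 0 0;0 0 0.2 0 0 0 0"

```text
time_s: 5.15
eef_pos: [0.4664, -0.1178, 0.1238]
eef_rot: [-0.0, -0.626, 0.78, -0.0]
wrist_force: [-6.1, 1.9, 11.4]
opening: -0.0
```

>>> move_arm --rows "0 0 0.2 0 0 0 0;0 0 0.2 0 0 0 0;0 0 0.2 0 0 0 0;0 0 0.2 0 0 0 0"

```text
time_s: 5.55
eef_pos: [0.4663, -0.1177, 0.1155]
eef_rot: [-0.0, -0.626, 0.78, -0.0]
wrist_force: [-3.0, 0.8, 7.3]
opening: -0.003
```

Contact was at tip height about 54 mm, as expected. I press on in small rows.

>>> move_arm --rows "0 0 0.2 0 0 0 0;0 0 0.2 0 0 0 0;0 0 0.2 0 0 0 0"

```text
time_s: 5.85
eef_pos: [0.4667, -0.1179, 0.1092]
eef_rot: [0.0, -0.626, 0.78, -0.001]
wrist_force: [-0.3, 0.2, 2.9]
opening: -0.006
```

>>> move_arm --rows "0 0 0.1 0 0 0 0;0 0 0.1 0 0 0 0;0 0 0.1 0 0 0 0"

```text
time_s: 6.15
eef_pos: [0.4662, -0.1176, 0.1057]
eef_rot: [-0.0, -0.626, 0.78, 0.0]
wrist_force: [-0.0, 0.1, 0.5]
opening: 0.002
```

```bash
python3 - <<'E'
from h import *
c=ctrl.camera("wrist"); cv2.imwrite("pics/w3.png",c["color"])
c=ctrl.camera("scene"); cv2.imwrite("pics/s3.png",cv2.resize(c["color"][130:290,140:340],None,fx=3.5,fy=3.5))
E
```

```text
(no output)
```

View pics/w3.png

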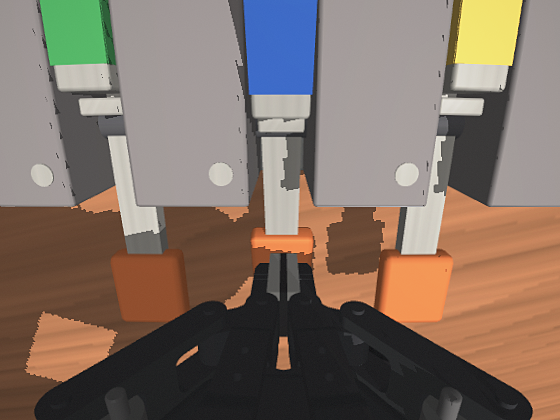

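View pics/s3.png

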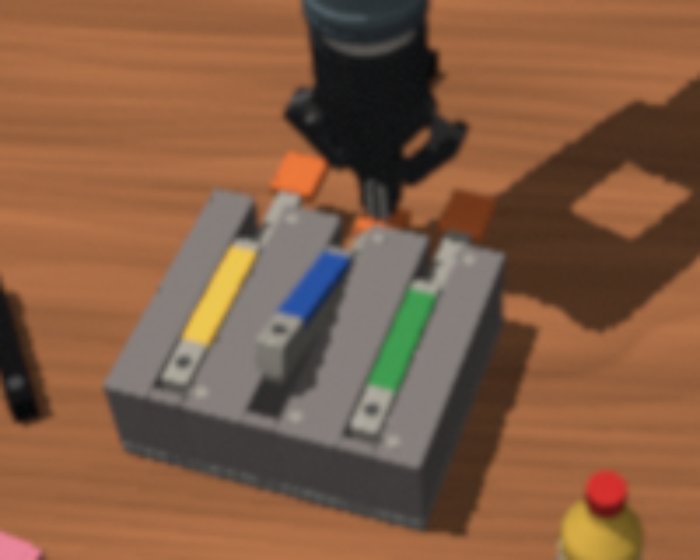

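The blue bar stands tipped up (bar's end at (275,335) in the crop). The force on the fingers has fallen off, so I feel gently for the end stop.

>>> move_arm --rows "0 0 0.1 0 0 0 0;0 0 0.1 0 0 0 0;0 0 0 0 0 0 0"

```text
time_s: 6.55
eef_pos: [0.4661, -0.1176, 0.1037]
eef_rot: [-0.0, -0.626, 0.78, 0.0]
wrist_force: [-0.1, -0.7, 0.3]
opening: 0.0
```

>>> move_arm --rows "0 0 0.1 0 0 0 0;0 0 0.1 0 0 0 0;0 0 0 0 0 0 0"

```text
time_s: 6.85
eef_pos: [0.4662, -0.1177, 0.1018]
eef_rot: [-0.0, -0.626, 0.78, 0.0]
wrist_force: [0.1, -0.5, -0.6]
opening: -0.002
```

No contact down to tip 29 mm, so the lever has gone to its stop by itself. I back off and check the tilt against the model.

>>> move_arm --rows "0 0 -1 0 0 0 0;0 0 -3 0 0 0 0;0 0 -4 0 0 0 0.5;0 0 -4 0 0 0 0.5;0 0 -3 0 0 0 0.5;0 0 -1 0 0 0 0.5;0 0 0 0 0 0 0.5"

```text
time_s: 7.55
eef_pos: [0.4671, -0.118, 0.264]
eef_rot: [0.001, -0.626, 0.78, -0.002]
wrist_force: [-0.2, 1.3, 0.5]
opening: 0.496
```

```bash
sed -i 's/^TRAY=np.array(\[.*\]); BIN/TRAY=np.array([.5395,-.1337,-.2185]); BIN/' h.py; cat >> h.py <<'E'
def bar(a,y,n,th=.45):
    return [a*np.cos(th)-n*np.sin(th), y, .046+a*np.sin(th)+n*np.cos(th)]
E
python3 - <<'E'
from h import *
for n in("scene","top","wrist"):
    c=ctrl.camera(n); im=c["color"]
    big=cv2.resize(im,None,fx=4,fy=4,interpolation=cv2.INTER_CUBIC)
    for th,col in((.45,(255,0,255)),(.38,(0,255,0))):
        P=tf(TRAY,[bar(a,y,h,th) for a in(.012,.132) for y in(-.009,.009) for h in(.004,.028)])
        u=proj(c,P)
        for p in u: cv2.drawMarker(big,tuple(int(round(v*4+1.5)) for v in p),col,0,12,1)
    x,y=u.mean(0)*4; x=int(min(max(x-300,0),2240-600)); y=int(min(max(y-250,0),1680-500))
    cv2.imwrite(f"pics/{n}4.png",big[y:y+500,x:x+600] if n!="wrist" else cv2.resize(big,(560,420)))
P=bar(.09,0,.004+.003+.072); delta(tf(TRAY,[P])[0],Rt(TRAY[2],.45))
E
```

```text
shift cm [  0.02 -12.28  10.37] rot deg [25.94  0.05  0.03] F [-0.4 -0.   0. ] open 0.499 t 7.7 tcp [ 0.4655 -0.1172  0.2603]
```

View pics/scene4.png

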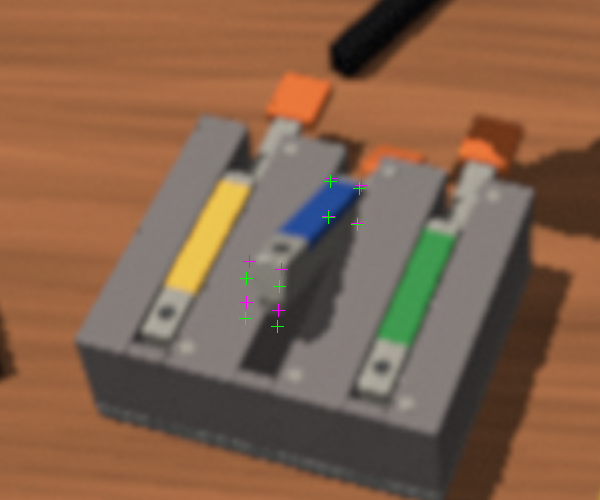

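View pics/top4.png

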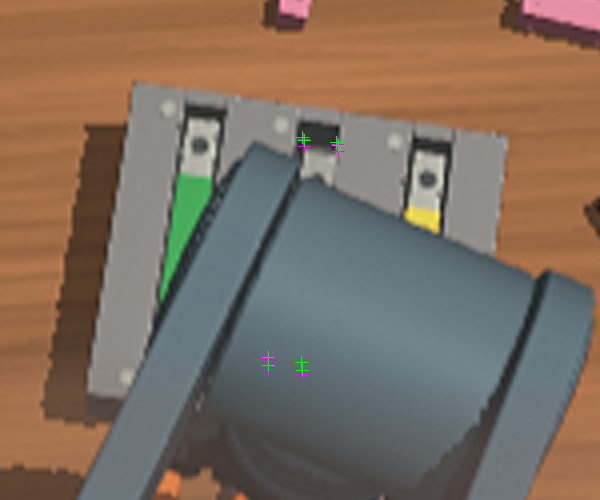

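View pics/wrist4.png

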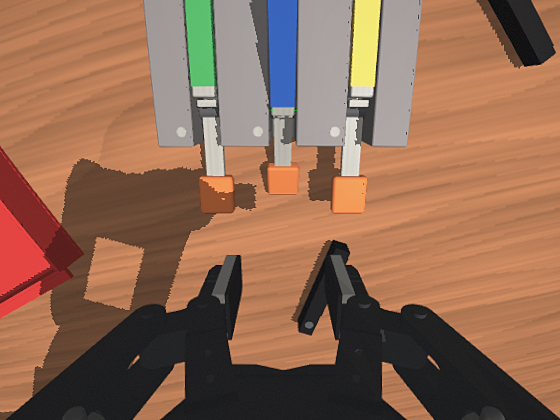

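The overlay fits a 0.45 rad tilt (magenta marks at the far-end corners (249,262) and (281,269) match), and the middle lever is down in the wrist view at (283,180). Next I tilt the tool square to the bar and go over it.

>>> move_arm --rows "0 -1 0 6.5 0 0 0.5;0 -1.5 0 6.5 0 0 0.5;0 -1.5 0 6.5 0 0 0.5;0 -1.5 0 6.5 0 0 0.5;0 0 0 0 0 0 0.5;0 0 0 0 0 0 0.5"

```text
time_s: 8.3
eef_pos: [0.5176, -0.1289, 0.2703]
eef_rot: [0.14, -0.61, 0.76, -0.173]
wrist_force: [-1.0, 0.1, -0.2]
opening: 0.498
```

```bash
python3 - <<'E'
from h import *
P=bar(.09,0,.004+.003+.072+.05); delta(tf(TRAY,[P])[0],Rt(TRAY[2],.45))
E
```

```text
shift cm [ 0.   -1.28  8.27] rot deg [0.1  0.06 0.  ] F [-1.   0.1 -0.2] open 0.498 t 8.3 tcp [ 0.5176 -0.1289  0.2703]
```

>>> move_arm --rows "0 -0.6 2 0 0 0 0.5;0 -0.7 2.5 0 0 0 0.5;0 0 2.5 0 0 0 0.5;0 0 1.2 0 0 0 0.5;0 0 0 0 0 0 0.5;0 0 0 0 0 0 0.5"

```text
time_s: 8.9
eef_pos: [0.565, -0.1394, 0.2039]
eef_rot: [0.141, -0.61, 0.76, -0.175]
wrist_force: [0.1, -0.4, 0.6]
opening: 0.502
```

```bash
python3 - <<'E'
from h import *
P=bar(.09,0,.004+.003+.072); delta(tf(TRAY,[P])[0],Rt(TRAY[2],.45))
c=ctrl.camera("wrist"); im=c["color"]
for p in proj(c,tf(TRAY,[bar(a,y,h) for a in(.012,.132) for y in(-.009,.009) for h in(.028,)]+[bar(.09,0,.028)])): cv2.drawMarker(im,tuple(int(round(v)) for v in p),(255,0,255),0,9,1)
cv2.imwrite("pics/w5.png",im)
E
```

```text
shift cm [-0.    0.23  5.18] rot deg [-0.13  0.04  0.04] F [ 0.1 -0.4  0.6] open 0.502 t 8.9 tcp [ 0.565  -0.1394  0.2039]
```

View pics/w5.png

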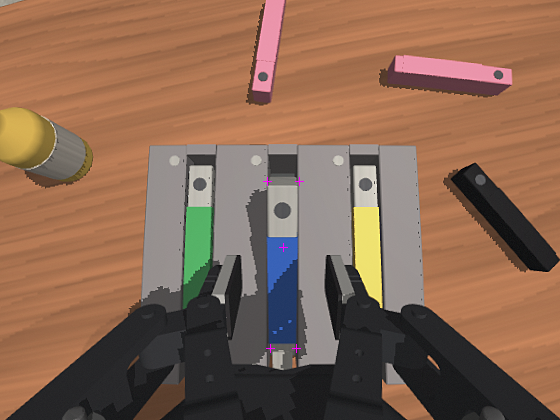

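The bar shows centred between the fingers (bar at x 268–299, jaws at 240 and 328), and the overlay is within 4 px. I close in at 80 mm along the bar, near its middle.

>>> move_arm --rows "0 0.6 1 0 0 0 0.5;0 0.6 1.5 0 0 0 0.5;0 0 1.5 0 0 0 0.5;0 0 0.7 0 0 0 0.5;0 0 0.3 0 0 0 0.5;0 0 0 0 0 0 0.5;0 0 0 0 0 0 0.5"

```text
time_s: 9.65
eef_pos: [0.5763, -0.1421, 0.1544]
eef_rot: [0.141, -0.61, 0.76, -0.176]
wrist_force: [0.6, 0.1, -0.3]
opening: 0.508
```

```bash
python3 - <<'E'
from h import *
P=bar(.08,0,.004+.003+.072); delta(tf(TRAY,[P])[0],Rt(TRAY[2],.45))
c=ctrl.camera("wrist"); cv2.imwrite("pics/w6.png",c["color"])
c=ctrl.camera("scene"); cv2.imwrite("pics/s6.png",cv2.resize(c["color"][130:290,140:340],None,fx=3.5,fy=3.5))
E
```

```text
shift cm [-0.02  0.11  0.22] rot deg [-0.27  0.    0.04] F [ 0.6  0.1 -0.3] open 0.508 t 9.65 tcp [ 0.5763 -0.1421  0.1544]
```

View pics/w6.png

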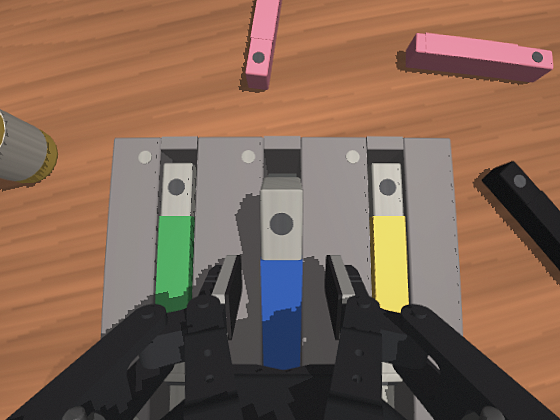

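View pics/s6.png

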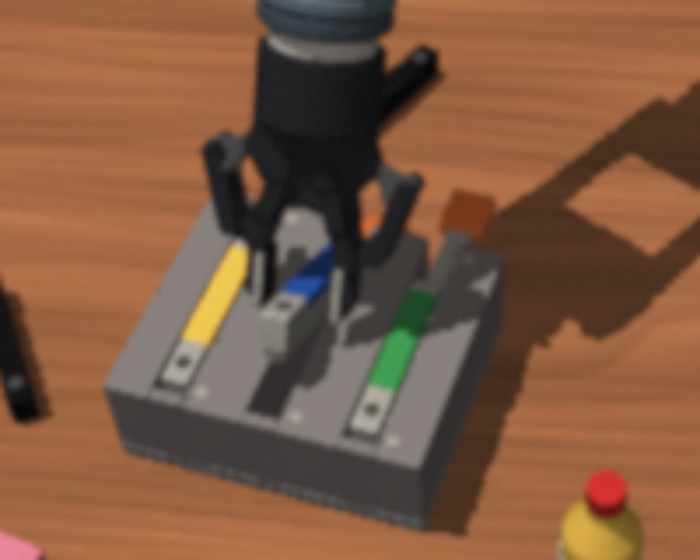

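Fingers straddle the bar at (241,300) and (327,300), clear of the tray and neighbours. I go 2 mm deeper and close.

>>> move_arm --rows "0 0.1 0.2 0 0 0 0.5;0 0 0 0 0 0 0.4;0 0 0 0 0 0 0.3;0 0 0 0 0 0 0;0 0 0 0 0 0 0;0 0 0 0 0 0 0;0 0 0 0 0 0 0;0 0 0 0 0 0 0"

```text
time_s: 10.55
eef_pos: [0.5761, -0.1419, 0.1517]
eef_rot: [0.141, -0.61, 0.76, -0.175]
wrist_force: [-2.9, 2.3, 4.8]
opening: 0.198
```

Held at opening 0.198 (about 17 mm). I lift straight up, slowly first.

>>> move_arm --rows "0 -0.1 -0.2 0 0 0 0;0 -0.2 -0.4 0 0 0 0;0 -0.2 -0.4 0 0 0 0;0 -0.2 -0.4 0 0 0 0;0 -0.2 -0.4 0 0 0 0;0 0 0 0 0 0 0"

```text
time_s: 11.15
eef_pos: [0.5767, -0.1423, 0.1727]
eef_rot: [0.141, -0.61, 0.76, -0.176]
wrist_force: [0.1, -0.4, -2.5]
opening: 0.197
```

```bash
python3 - <<'E'
from h import *
P=bar(.08,0,.004+.003+.072); delta(tf(TRAY,[P])[0],Rt(TRAY[2],.45))
c=ctrl.camera("scene"); cv2.imwrite("pics/s7.png",cv2.resize(c["color"][130:290,140:340],None,fx=3.5,fy=3.5))
E
```

```text
shift cm [-0.04  0.96  1.84] rot deg [-0.31 -0.01  0.04] F [ 0.1 -0.4 -2.5] open 0.197 t 11.15 tcp [ 0.5767 -0.1423  0.1727]
```

View pics/s7.png

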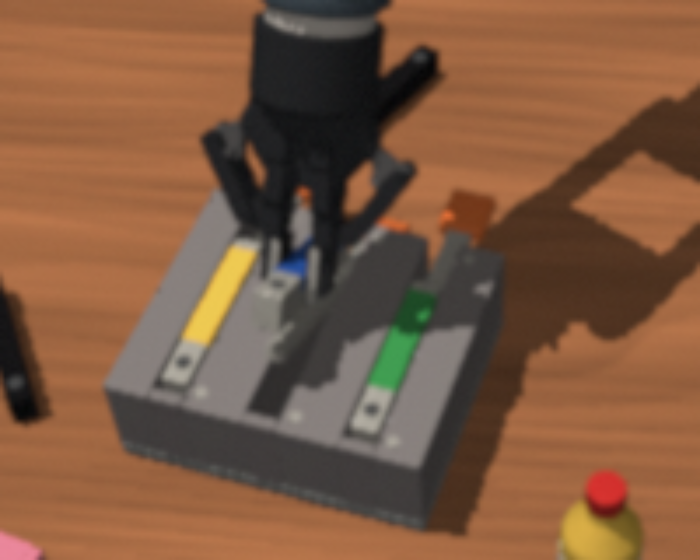

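The bar is free: the bare lifter shows at (300,330) and the wrist carries about 3 N. I lift further and level the tool.

>>> move_arm --rows "0 -0.4 -0.9 0 0 0 0;0 -0.8 -1.7 0 0 0 0;0 -0.9 -1.9 0 0 0 0;0 -0.9 -1.9 0 0 0 0;0 -0.9 -1.9 0 0 0 0;0 -0.4 -0.9 0 0 0 0;0 0 0 -6.5 0 0 0;0 0 0 -6.5 0 0 0;0 0 0 -6.5 0 0 0;0 0 0 -6.5 0 0 0;0 0 0 0 0 0 0;0 0 0 0 0 0 0"

```text
time_s: 12.4
eef_pos: [0.5748, -0.1416, 0.2723]
eef_rot: [0.001, -0.626, 0.78, -0.001]
wrist_force: [-0.2, 0.3, -3.9]
opening: 0.199
```

```bash
python3 - <<'E'
from h import *
delta(tf(BIN,[(-.008,0,.25)])[0],Rt(BIN[2]))
c=ctrl.camera("wrist"); cv2.imwrite("pics/w8.png",c["color"])
c=ctrl.camera("scene"); cv2.imwrite("pics/s8.png",cv2.resize(c["color"][80:290,140:440],None,fx=2.6,fy=2.6))
E
```

```text
shift cm [-34.91  15.8    2.22] rot deg [ -0.1   -0.   -28.53] F [-0.2  0.3 -3.9] open 0.199 t 12.4 tcp [ 0.5748 -0.1416  0.2723]
```

View pics/w8.png

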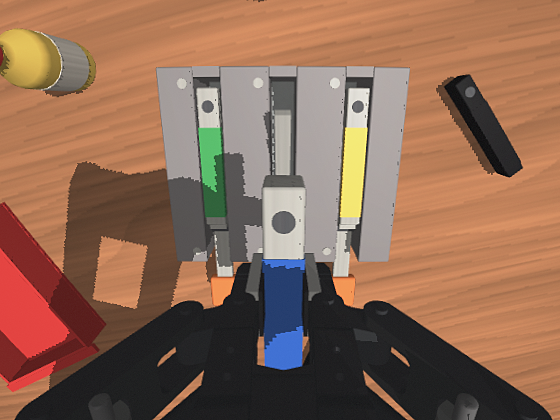

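View pics/s8.png

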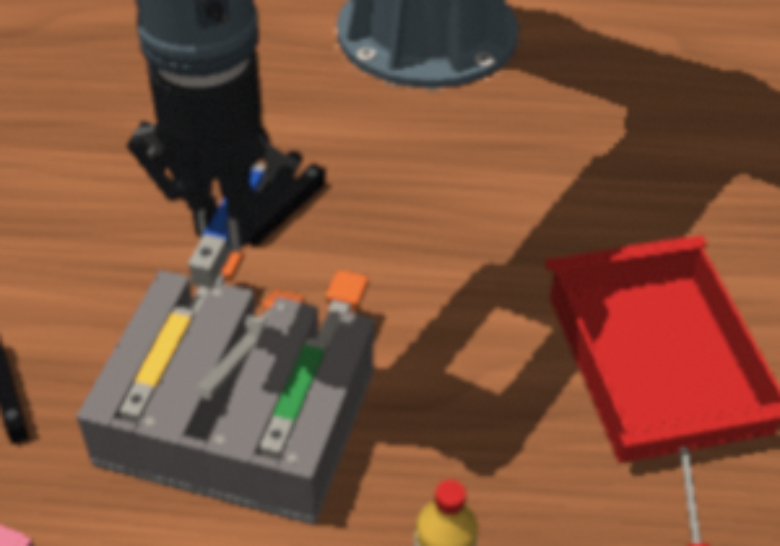

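```bash
cat >> h.py <<'E'
def hold(pts):
    p0,R0,o=pose(); return R0.apply(np.array(pts))+p0
E
python3 - <<'E'
from h import *
c=ctrl.camera("wrist"); im=cv2.resize(c["color"],None,fx=4,fy=4,interpolation=cv2.INTER_CUBIC)
u=proj(c,hold([(x,-.052,z) for z in(.051,.075) for x in(-.009,.009)]+[(x,-.052+.0325,.051) for x in (-.009,.009)])); print(u.round(1).tolist())
for p in u: cv2.drawMarker(im,tuple(int(round(v*4+1.5)) for v in p),(255,0,255),0,14,1)
cv2.imwrite("pics/w9.png",im[620:1180,850:1450])
E
```

```text
[[260.9, 180.5], [306.0, 180.6], [264.3, 168.6], [302.3, 168.6], [262.5, 253.8], [304.1, 253.8]]
```

View pics/w9.png

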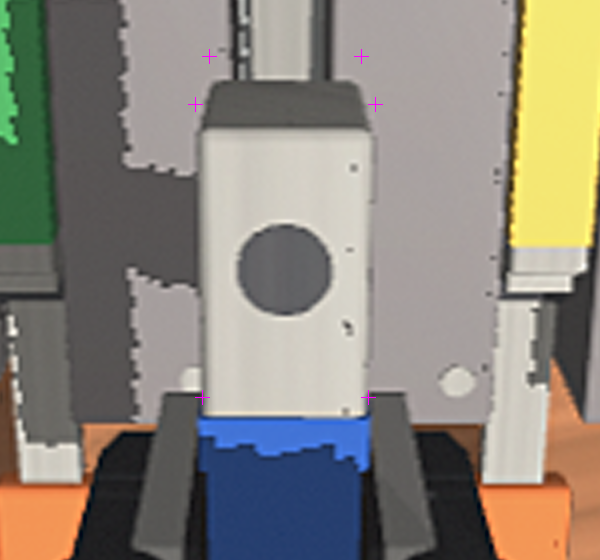

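```bash
python3 - <<'E'
from h import *
from scipy.optimize import least_squares
c=ctrl.camera("wrist")
I=np.array([(202,128),(370,128),(212,82),(358,82)])/4+[212.5,155]-.375
def m(s):
    x,y,z,p=s; P=[]
    for n in(0,.024):
        for w in(-.009,.009):
            P.append((x+w, y - .06*np.cos(p)+ (n)*np.sin(p)*1, z + n*np.cos(p)+.06*np.sin(p)))
    return P
# bar centre-top at (x,y,z); pitch p>0: far end drooping (towards tool +z)
f=lambda s:np.r_[(proj(c,hold(m(s)))-I).ravel(), (s[3])/.05]
r=least_squares(f,[0,.008,.051,0]); print(r.x.round(4),f(r.x).round(1)); print(c['fx'])
E
```

```text
[0.0001 0.0125 0.0574 0.013 ] [-0.2  0.   0.1  0.1  0.3 -0.1 -0.2 -0.   0.3]
311.58849616046
```

The die sits squarely in the grip: pitch about 0.01 rad, its centre 12 mm toward the robot from the tool axis, underside about 80 mm below the TCP. Next I turn to the bin's heading and carry it over.

>>> move_arm --rows "0 0 0 0 0 -4 0;0 0 0 0 0 -6 0;0 0 0 0 0 -7 0;0 0 0 0 0 -7 0;0 0 0 0 0 -4.5 0;0 0 0 0 0 0 0"

```text
time_s: 13.2
eef_pos: [0.5743, -0.1416, 0.2735]
eef_rot: [-0.0, 0.799, -0.601, 0.001]
wrist_force: [-0.7, 0.9, -3.1]
opening: 0.196
```

```bash
python3 - <<'E'
from h import *
delta(tf(BIN,[(.012,0,.22)])[0],Rt(BIN[2]))
E
```

```text
shift cm [-38.2   -4.83   5.33] rot deg [-0.06 -0.03 -0.02] F [-0.7  0.9 -3.1] open 0.196 t 13.2 tcp [ 0.5743 -0.1416  0.2735]
```

>>> move_arm --rows "-0.6 -0.1 0 0 0 0 0;-1.5 -0.2 0 0 0 0 0;-2.3 -0.3 0 0 0 0 0;-2.5 -0.3 0 0 0 0 0;-2.5 -0.3 0 0 0 0 0;-2.5 -0.3 0 0 0 0 0;-2.5 -0.3 0 0 0 0 0;-2.5 -0.3 0 0 0 0 0;-2.5 -0.3 0 0 0 0 0;-2.5 -0.3 0 0 0 0 0;-2.5 -0.3 0.5 0 0 0 0;-2.5 -0.3 0.5 0 0 0 0;-2.5 -0.3 0.5 0 0 0 0;-2.5 -0.3 0.5 0 0 0 0;-2.5 -0.3 0.5 0 0 0 0;-2.0 -0.3 0.8 0 0 0 0;-1.3 -0.3 0.8 0 0 0 0;-0.6 0 0.8 0 0 0 0;0 0 0.4 0 0 0 0;0 0 0 0 0 0 0"

```text
time_s: 15.2
eef_pos: [0.5146, 0.2391, 0.2192]
eef_rot: [0.001, 0.799, -0.602, -0.0]
wrist_force: [-0.3, -0.8, -3.8]
opening: 0.194
```

```bash
python3 - <<'E'
from h import *
delta(tf(BIN,[(.012,0,.10)])[0],Rt(BIN[2]))
ins=tf(BIN,[(x,y,.045) for x in(-.096,.096) for y in(-.071,.071)]+[(0,0,.004)])
for n in("wrist","scene"):
    c=ctrl.camera(n); im=cv2.resize(c["color"],None,fx=2,fy=2)
    for p in proj(c,ins): cv2.drawMarker(im,tuple(int(round(v*2)) for v in p),(255,255,0),0,14,2)
    cv2.imwrite(f"pics/{n}10.png",im[:,:][0:840:1] if False else (cv2.resize(im,(784,588)) if n=="wrist" else im[200:640,500:1000]))
E
```

```text
shift cm [ 0.03 -0.07 11.92] rot deg [ 0.1  -0.01 -0.08] F [-0.3 -0.8 -3.8] open 0.194 t 15.2 tcp [0.5146 0.2391 0.2192]
```

View pics/wrist10.png

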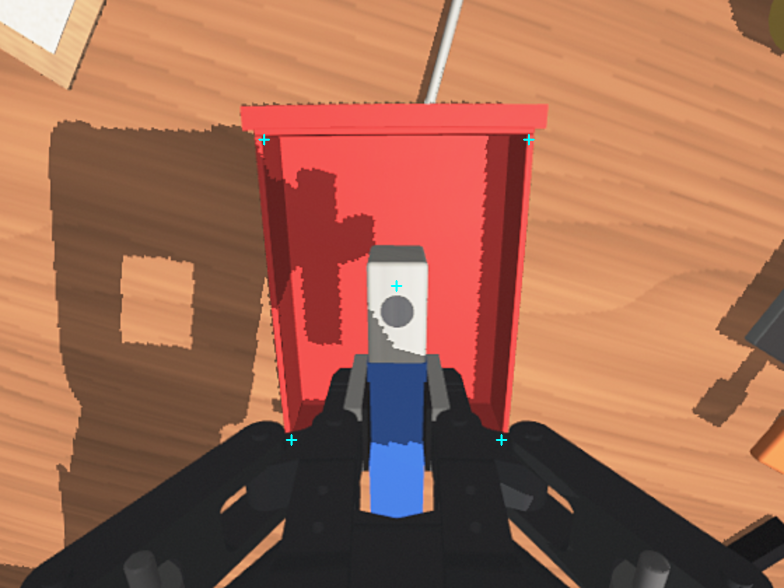

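View pics/scene10.png

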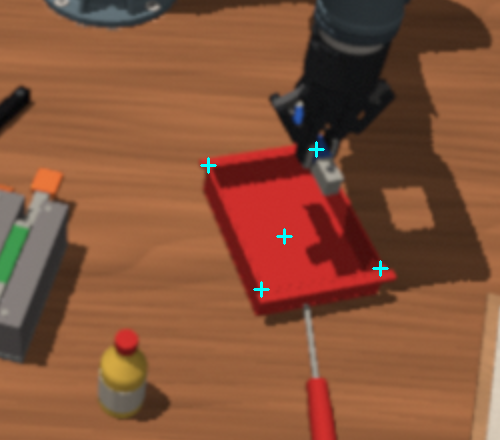

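Bin model corners match the inner rim in both views, and the die is centred and aligned. I lower it to about 15 mm above the floor, then feel for contact.

>>> move_arm --rows "0 0 0.8 0 0 0 0;0 0 1.8 0 0 0 0;0 0 2 0 0 0 0;0 0 2 0 0 0 0;0 0 2 0 0 0 0;0 0 1.7 0 0 0 0;0 0 1 0 0 0 0;0 0 0.5 0 0 0 0;0 0 0 0 0 0 0;0 0 0 0 0 0 0"

```text
time_s: 16.3
eef_pos: [0.5157, 0.2398, 0.103]
eef_rot: [-0.001, 0.799, -0.602, 0.0]
wrist_force: [-0.4, -0.4, -3.7]
opening: 0.198
```

>>> move_arm --rows "0 0 0.3 0 0 0 0;0 0 0.3 0 0 0 0;0 0 0.2 0 0 0 0;0 0 0 0 0 0 0"

```text
time_s: 16.7
eef_pos: [0.5148, 0.2397, 0.0939]
eef_rot: [0.0, 0.799, -0.602, -0.0]
wrist_force: [-1.1, 0.0, -4.0]
opening: 0.195
```

>>> move_arm --rows "0 0 0.2 0 0 0 0;0 0 0.2 0 0 0 0;0 0 0 0 0 0 0"

```text
time_s: 17.0
eef_pos: [0.5148, 0.2397, 0.0899]
eef_rot: [0.0, 0.799, -0.602, -0.0]
wrist_force: [-0.3, 0.1, -3.3]
opening: 0.196
```

>>> move_arm --rows "0 0 0.1 0 0 0 0;0 0 0.1 0 0 0 0;0 0 0 0 0 0 0"

```text
time_s: 17.3
eef_pos: [0.515, 0.2397, 0.0881]
eef_rot: [0.0, 0.799, -0.602, -0.0]
wrist_force: [0.1, 0.2, -3.2]
opening: 0.197
```

>>> move_arm --rows "0 0 0.1 0 0 0 0;0 0 0.1 0 0 0 0;0 0 0 0 0 0 0"

```text
time_s: 17.6
eef_pos: [0.515, 0.2397, 0.086]
eef_rot: [0.0, 0.799, -0.602, -0.0]
wrist_force: [-0.2, -1.4, -2.8]
opening: 0.201
```

>>> move_arm --rows "0 0 0.1 0 0 0 0;0 0 0.1 0 0 0 0;0 0 0 0 0 0 0"

```text
time_s: 17.9
eef_pos: [0.5149, 0.2397, 0.084]
eef_rot: [0.0, 0.799, -0.602, -0.0]
wrist_force: [-0.3, 0.2, -2.9]
opening: 0.199
```

>>> move_arm --rows "0 0 0.1 0 0 0 0;0 0 0 0 0 0 0"

```text
time_s: 18.1
eef_pos: [0.515, 0.2397, 0.083]
eef_rot: [0.0, 0.799, -0.602, -0.0]
wrist_force: [0.2, 0.3, -3.1]
opening: 0.191
```

>>> move_arm --rows "0 0 0.1 0 0 0 0;0 0 0 0 0 0 0"

```text
time_s: 18.3
eef_pos: [0.515, 0.2397, 0.0821]
eef_rot: [0.0, 0.799, -0.602, -0.0]
wrist_force: [-0.1, -0.3, -3.5]
opening: 0.188
```

>>> move_arm --rows "0 0 0.1 0 0 0 0;0 0 0 0 0 0 0"

```text
time_s: 18.5
eef_pos: [0.515, 0.2397, 0.0811]
eef_rot: [0.0, 0.799, -0.602, -0.0]
wrist_force: [0.3, -0.7, -3.4]
opening: 0.196
```

>>> move_arm --rows "0 0 0.1 0 0 0 0;0 0 0 0 0 0 0"

```text
time_s: 18.7
eef_pos: [0.515, 0.2397, 0.0801]
eef_rot: [0.0, 0.799, -0.602, -0.0]
wrist_force: [-0.4, -0.3, -4.3]
opening: 0.192
```

>>> move_arm --rows "0 0 0.1 0 0 0 0;0 0 0 0 0 0 0"

```text
time_s: 18.9
eef_pos: [0.515, 0.2397, 0.0791]
eef_rot: [0.0, 0.799, -0.602, -0.0]
wrist_force: [-0.2, -0.3, -3.3]
opening: 0.201
```

>>> move_arm --rows "0 0 0.1 0 0 0 0;0 0 0 0 0 0 0"

```text
time_s: 19.1
eef_pos: [0.5151, 0.2397, 0.0782]
eef_rot: [-0.0, 0.799, -0.602, 0.0]
wrist_force: [-0.0, -0.5, -3.2]
opening: 0.202
```

>>> move_arm --rows "0 0 0.05 0 0 0 0;0 0 0 0 0 0 0"

```text
time_s: 19.3
eef_pos: [0.5151, 0.2397, 0.0781]
eef_rot: [-0.0, 0.799, -0.602, 0.0]
wrist_force: [-3.0, -1.3, 2.0]
opening: 0.192
```

```bash
python3 - <<'E'
from h import *
c=ctrl.camera("wrist"); cv2.imwrite("pics/w11.png",c["color"])
c=ctrl.camera("scene"); cv2.imwrite("pics/s11.png",cv2.resize(c["color"][120:270,330:470],None,fx=4,fy=4,interpolation=cv2.INTER_CUBIC))
delta(tf(BIN,[(.012,0,.07)])[0],Rt(BIN[2]))
E
```

```text
shift cm [0.08 0.02 0.81] rot deg [-0.01 -0.   -0.05] F [-2.3 -0.4  4.2] open 0.195 t 19.4 tcp [0.5151 0.2398 0.0781]
```

View pics/w11.png

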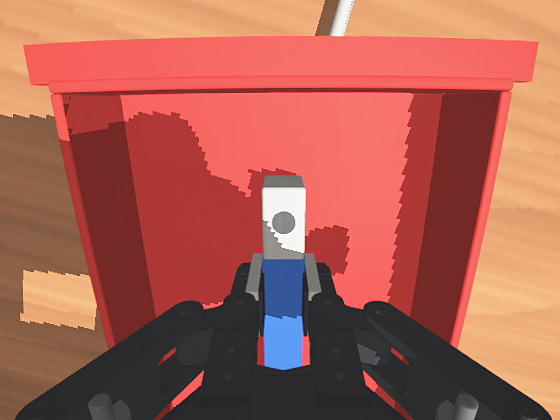

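View pics/s11.png

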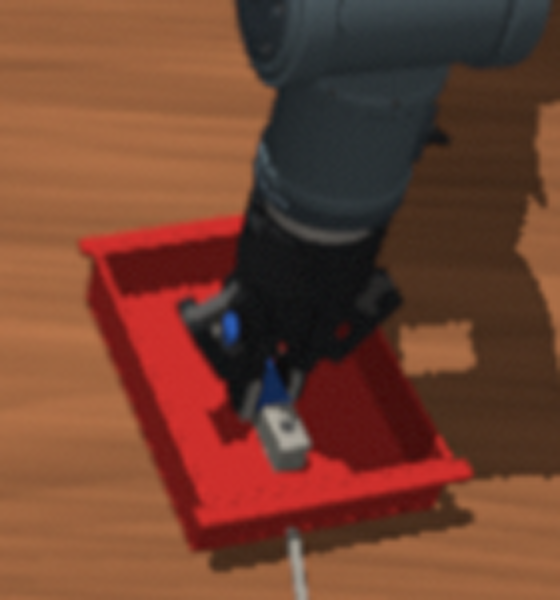

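Contact with the floor: the vertical force turned from -3.2 to about +4 N at TCP 78 mm, and the die looks flat with blue up. I press half a millimetre more and open slowly.

>>> move_arm --rows "0 0 0.05 0 0 0 0;0 0 0 0 0 0 0"

```text
time_s: 19.6
eef_pos: [0.5152, 0.2398, 0.0781]
eef_rot: [0.0, 0.799, -0.602, 0.0]
wrist_force: [-5.1, -1.4, 9.9]
opening: 0.201
```

>>> move_arm --rows "0 0 0 0 0 0 0.23;0 0 0 0 0 0 0.25;0 0 0 0 0 0 0.28;0 0 0 0 0 0 0.32;0 0 0 0 0 0 0.38;0 0 0 0 0 0 0.45;0 0 0 0 0 0 0.45"

```text
time_s: 20.3
eef_pos: [0.515, 0.2397, 0.0772]
eef_rot: [0.0, 0.799, -0.602, -0.0]
wrist_force: [0.1, 1.3, 0.7]
opening: 0.454
```

>>> move_arm --rows "0 0 -0.3 0 0 0 0.45;0 0 -0.7 0 0 0 0.45;0 0 -1.5 0 0 0 0.45;0 0 -2.5 0 0 0 0.45;0 0 -3.5 0 0 0 0.45;0 0 -3.5 0 0 0 0.45;0 0 -2 0 0 0 0.45;0 0 0 0 0 0 0.45;0 0 0 0 0 0 0.45"

```text
time_s: 21.2
eef_pos: [0.5152, 0.2398, 0.2182]
eef_rot: [-0.001, 0.799, -0.602, 0.001]
wrist_force: [0.1, -0.6, -0.9]
opening: 0.452
```

```bash
python3 - <<'E'
from h import *
c=ctrl.camera("wrist"); cv2.imwrite("pics/w12.png",c["color"])
c=ctrl.camera("scene"); cv2.imwrite("pics/s12.png",c["color"])
delta(tf(BIN,[(.012,0,.07)])[0],Rt(BIN[2]))
E
```

```text
shift cm [ 0.09 -0.1  14.61] rot deg [ 0.12  0.01 -0.05] F [-0.1  0.1 -0.4] open 0.453 t 21.3 tcp [0.5142 0.2395 0.2161]
```

View pics/w12.png

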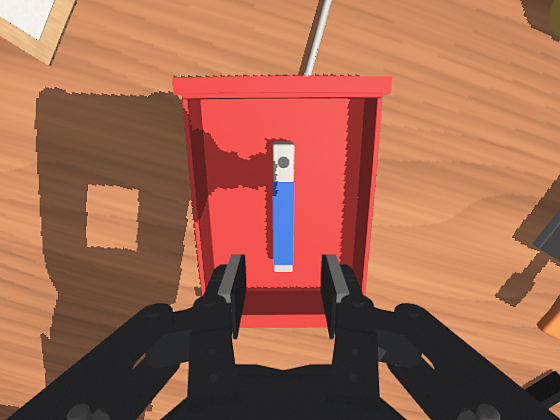

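View pics/s12.png

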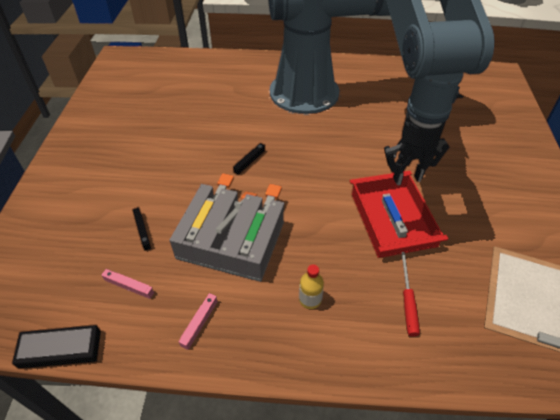

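The die lies flat in the middle of the bin with blue up (wrist view x 273–294, y 143–272). Yellow and green are in their pockets, and the bottle and screwdriver are where they were. One quick numeric check before handing in.

```bash
python3 - <<'E'
from h import *
from scipy.optimize import least_squares
c=ctrl.camera("wrist")
I=np.array([(273,143.5),(294,143.5),(274,271.5),(293,271.5)])
f=lambda s:(proj(c,tf(BIN,tf(s[:3],[(.06,.009,0),(.06,-.009,0),(-.06,.009,0),(-.06,-.009,0)])+np.array([[0,0,s[3]+s[4]*1]]*2+[[0,0,s[3]-s[4]]]*2)))-I).ravel()
g=lambda s:f(np.r_[s,.028,0]); r=least_squares(g,[0,0,0]); print("xy,yaw in bin (flat on floor model)",r.x.round(4),"res px",g(r.x).round(1))
print("bottle",[x["bbox"] for x in (ctrl.camera("scene"),ctrl.look_for("scene","oil_bottle"))[1][:1]],"screw",[x["bbox"] for x in ctrl.look_for("scene","screwdriver")[:1]])
delta(tf(BIN,[(.012,0,.07)])[0],Rt(BIN[2]))
print(ctrl.hand_in())
E
```

```text
xy,yaw in bin (flat on floor model) [0.0012 0.0002 0.0005] res px [-0.5 -0.3  0.5 -0.3 -0.   0.5  0.   0.4]
bottle [[301.7, 262.1, 323.6, 311.2]] screw [[405.1, 253.0, 416.6, 338.4]]
shift cm [ 0.08 -0.08 14.6 ] rot deg [ 0.13  0.01 -0.06] F [-0.2  0.6 -0.1] open 0.449 t 21.5 tcp [0.5145 0.2396 0.216 ]
the job is handed in; nothing more can be done
None
```

The blue die is in the red bin, lying flat with its blue band up, and I handed the job in at about 21.5 s of the 58 s allowed. No verdict was reported.

- **Lever:** I pressed the middle pocket's lever with shut fingers. The highest force I read, at the end of a move, was about 13 N. It snapped home by itself, and the camera overlay matched a 0.45 rad tilt. I did not read the joint angle directly.
- **Pluck and place:** I gripped the bar near its middle with the tool square to its slope and lifted it straight up. I lowered it into the bin until it touched the floor, and the last push read about 11 N. Then I opened the fingers slowly.
- **Last checks:**
  - The die fits a flat-on-the-floor model within 0.5 px, about 1 mm from the bin's centre. I judged its flatness only by that fit.
  - In the last scene picture, yellow and green were still down in their pockets. I checked that by eye only.
  - The bottle and screwdriver outlines were unchanged within about 2 px.
  - The gripper was clear of everything, with about 0 N at the wrist.
- **Disagreements:**
  - The first tray estimate from the fixed cameras differed from the wrist view by 2–4 mm, so I mostly used the wrist view.
  - The bin's rim looked about 4% larger than the model because its end walls overhang. The inner rim matched.
  - The wrist picture put the held die's underside about 81 mm below the TCP. The floor contact showed it was about 74 mm.

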